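# Set the swivel spout and valve to fill the blender jar

### The job

The water is off at the main, so get the stall's tap ready to fill the steel blender jar: push the swivelling spout round until its outlet is over the middle of the jar's mouth, then push the valve lever round until it lies in line with the pipe (fully open). Leave the jar and everything else on the counter standing where it is, and do not open the valve before the spout is over the jar.

Things in the scene. Friction and masses are not known exactly. Their poses are not given: they have to be found in the camera images.
- station: Fixed steel water station: a vertical post (44 mm across at its collar) and a level pipe (22 mm thick, centre line 190 mm up) from the post to the robot's left, through a brass ball valve, to a supply riser 360 mm from the post. Origin: on the counter under the post's axis; y along the pipe from post to riser, z up. Highest point: the spout's swivel cap, 36 mm across, top 265 mm up.
- tower_axis (a point): Point on the vertical turning axis of the spout, on the post's axis, at the height of the spout tube's centre line (250 mm above the counter). Axes as station.
- outlet (a point): Centre of the downward open end of the spout (22 mm across), 165 mm out from the turning axis, 203 mm above the counter. The spout is a round steel tube 18 mm thick: from the axis level (centre line 250 mm up, top 259 mm) for 135 mm, then bent down to the outlet. Push on the side of the level tube, best about 120 mm from the axis.
- spout (a joint): Angle of the spout about the tower axis, rad. 0: it points along -x of station (roughly to the robot); positive is counter-clockwise seen from above, so a growing angle carries the outlet to the robot's right. Range -1.7 to 1.7; starts within 0.4 of 0. Turns stiffly (0.25 N m, about 2 N at 120 mm) and stays where it is left.
- lever_pivot (a point): Point on the vertical turning axis of the valve lever, at the lever's mid height (225 mm above the counter), on the brass ball valve 250 mm along the pipe from the tower axis. Axes as station.
- lever_end (a point): Free end of the valve lever, 85 mm from its pivot, 225 mm above the counter, at mid height of the lever: a flat level steel arm with a dark rubber grip, 18 mm wide and 14 mm tall, that covers it from 30 to 85 mm from the pivot. Push on the side of the grip, about 65 mm from the pivot.
- valve_lever (a joint): Angle of the valve lever, rad. 0: closed, across the pipe, free end towards the robot (-x of station). Grows clockwise seen from above, the free end moving away from the tower, then away from the robot; at 1.571 it lies over the pipe (open), free end away from the tower. Stops at 0 and 1.65; starts at 0 to 0.25. Stiff (0.25 N m, about 4 N at 65 mm), stays put.
- jar_mouth (a point): Centre of the open top of the steel blender jar, in the plane of its rim, 165 mm above the counter; the mouth is 104 mm across inside.
- jar: Steel blender jar, loose, empty, about 0.6 kg: 110 mm across the rim, 165 mm tall, black foot, black handle on its -x side reaching 93 mm from the axis. Origin: centre of its underside. It stands left or right of the tower, on the robot's side of the pipe, its centre 151 to 182 mm from the tower axis, so the spout can be turned over its mouth. Not to be moved.
- pitcher: Pink plastic pitcher with a shut flip-top lid, 110 mm across, 167 mm tall, loose, handle on its -x side reaching 92 mm out; stands on the other side of the tower from the jar. Origin: centre of its underside. Leave alone.
- tamper: Short wooden tamper standing upright, 48 mm across, 94 mm tall, loose, between jar and pitcher. Origin: centre of its underside. Leave alone.
- whisk: Aluminium whisk lying on the counter below the valve lever, 234 mm long, 52 mm thick at its wires; handle along its +x. Origin: on the counter under the place where handle and wires meet. Leave alone.
- saucer: White ceramic saucer, 140 mm across, 18 mm tall, loose, at the right. Origin: centre of its underside. Leave alone.
- silicone_lid: Grey-brown silicone lid lying in the saucer, 80 mm across, 22 mm tall with its knob. Origin: centre of its underside. Leave alone.
- tumbler: Open aluminium tumbler, 68 mm across, 100 mm tall, loose, right of the tower. Origin: centre of its underside. Leave alone.

How it is judged:
By the outcome, as a careful person would: the job done as asked, in the order asked, and still so for the second after the job is handed in, with the robot touching nothing.
It also fails if it takes over 51 s, if anything falls off the work surface, if the arm or the gripper's body presses on something with over 40 N, if the wrist force passes 120 N, or if a joint passes its speed limit or range.

### The arm

A 6-joint arm with a two-finger parallel gripper is mounted at the origin on the work surface. World frame = base frame: x ahead of the robot, y to its left, z up, the work surface at z = 0. Lengths are in m, angles in rad, forces in N, time in s.
With the tool pointing down it reaches from about 0.3 to 0.85 m from the base axis. Payload 5.4 kg.
Tool frame: the origin (TCP) lies midway between the tips of the shut fingers; the grasp point (between the pads) lies 19 mm behind it (env.grip_point_offset is the distance from the TCP to the grasp point, in m); z points along the fingers, y is the direction in which the jaws open and shut (so a half turn about z gives the same grasp; the last joint's range is limited). The gripper opens to 85 mm and grips with 20 to 120 N. Pads are 22 mm wide; open, the fingers measure 114 mm over their backs; the gripper's body (76 mm by 85 mm) begins 54 mm behind the grasp point. The pads swing forward as they close: fully open they stand 13 mm farther back than shut.
Start: joints at [0.895, 0.158, 1.597, -0, 1.386, -0.21], TCP at [0.258, 0.514, 0.202] pointing down, gripper open.
Joint ranges: [-2.91, 2.91], [-0.94, 2.29], [0.18, 2.7], [-1.29, 4.43], [0.17, 2.64], [-3, 3]. Speed limits (rad/s): [2.57, 2.57, 3.14, 3.14, 3.14, 3.14].

### API

Orientations are given as [roll, pitch, yaw] about the fixed x, y, z axes, in that order (R = Rz(yaw) Ry(pitch) Rx(roll)).
In Python, from plant import env gives the robot as it stands.
- The arm moves only by the shell command python3 -m handwheel 'ROWS' [OPENING] [FORCE]. ROWS is JSON, a list of rows, each a list of 2 entries, a list of its own where there are three numbers: the shift along the world's x, y, z in mm, then the turn, a rotation vector about the world's x, y, z in rad. A call has 1 to 12 rows; each row is the pose to reach, as a shift and turn from the pose commanded when the call began; what a row does not reach only later rows make up. A row lasts 1/10 s, in which the tool goes at most 50 mm and 8.59 degrees, less where a joint would pass 70% of its speed; a pose out of reach is approached as far as the arm can. A call with a gripper value outside its range is refused whole. OPENING is the closure in counts, from 0 (fully open) to 255 (shut), set as the call begins (- or left out, the last holds). The fingers move at their own pace and stop on an object; FORCE is the grip in N (left out, the last holds). Time passes only in rows, so rows that repeat a pose let the fingers close. It gives the time, the measured TCP pose, the force and the opening at its end, in the units of the state.
- env.observe(): the state, without advancing time (a new reading comes with each control period).
- env.get_image(name): name is "scene" or "side" or "wrist"; returns the picture (400x640x3 uint8, red, green, blue); there is no depth.
- env.get_calibration(name): a dict with "mtx" (3x3 intrinsics, pixels), "rvec" (rotation vector, rad) and "tvec" (3), from world to camera coordinates, as OpenCV has them; the wrist camera has in their place "T_tool_cam" (4x4, takes a point from camera to tool coordinates, whose origin is the TCP and whose axes are the flange's). Camera axes: x right, y down, z forward; pixel columns grow to the right and rows downward; lengths in m; the calibration is good to about 2 mm. A picture is of the moment at which its call begins: read the wrist's pose just before it. get_calibration takes no time and is no camera call.
- env.job_done(): hands the job in, once; it reports no verdict.
The state is a dict: "t": time; "joint_pos": joint angles; "qvel": joint speeds; "effort": joint torques, N m; "eef_pos": TCP position; "eef_rot": TCP orientation; "ft_force": force on the tool from outside, world axes, zero at the start; "moment": the same for the moment, N m; "width": opening from 0.0 (shut) to 1.0 (fully open).
Only numpy, scipy, OpenCV 4.12 (cv2) and the standard library are available. Lean on these libraries where they do the work, as an engineer would, in place of code of your own. Each camera call takes 0.05 s, during which the arm holds its last target. There are 200 camera calls.

## Working session

There is one attempt and no reset: what is moved stays moved. The work goes in short steps, Python scripts to look and compute and a shell command to move; the robot and the scene stay as the last step left them, time stands still between calls to the robot, and variables do not carry over. Pictures are saved under pics/ and viewed, about 8 in all and at most 12, crops included, and the job is handed in when it is done.

```bash
mkdir -p pics
cat > h.py <<'E'
import numpy as np, cv2
from plant import env
def cam(n):
    c=env.get_calibration(n); K=np.array(c["mtx"],float)
    if "rvec" in c:
        R=cv2.Rodrigues(np.array(c["rvec"],float))[0]; t=np.array(c["tvec"],float).ravel()
    else:
        from scipy.spatial.transform import Rotation as Ro
        s=env.observe(); T=np.eye(4); T[:3,:3]=Ro.from_euler('xyz',s["eef_rot"]).as_matrix(); T[:3,3]=s["eef_pos"]
        W=np.linalg.inv(T@np.array(c["T_tool_cam"])); R,t=W[:3,:3],W[:3,3]
    return K,R,t
def ray(C,u,v):
    K,R,t=C; d=R.T@np.linalg.solve(K,[u,v,1.]); return -R.T@t,d
def onz(C,u,v,z):
    o,d=ray(C,u,v); return o+d*(z-o[2])/d[2]
def proj(C,p):
    K,R,t=C; q=K@(R@np.array(p,float)+t); return q[:2]/q[2]
def tri(C1,a,C2,b):
    o1,d1=ray(C1,*a);o2,d2=ray(C2,*b); 
    s=np.linalg.lstsq(np.c_[d1,-d2],o2-o1,rcond=None)[0]
    p,q=o1+s[0]*d1,o2+s[1]*d2; return (p+q)/2,np.linalg.norm(p-q)
E
python3 - <<'E'
from h import *
for n in("scene","side"):
    im=env.get_image(n); cv2.imwrite(f"pics/{n}0.png",im[:,:,::-1])
    C=cam(n); print(n,-C[1].T@C[2],C[1][2],C[0][0,0])
print(env.observe())
E
```

```text
scene [ 1.23393647 -0.04250704  1.28911189] [-0.52277094 -0.02903146 -0.85197871] 492.43511251644003
side [-0.05334287 -0.9076345   0.86333559] [ 0.49245842  0.66193974 -0.56508449] 484.2290151164503
{'t': 0.1, 'joint_pos': array([ 8.94889493e-01,  1.58976031e-01,  1.59814271e+00, -8.46754712e-07,
        1.38623357e+00, -2.10063576e-01]), 'qvel': array([ 0.00097559, -0.0012995 , -0.00306627, -0.00077157, -0.00130111,
       -0.00100404]), 'effort': array([ 2.55200848e-04, -3.96991396e+01, -3.32338715e+01, -1.57902164e-04,
        4.13425543e-03,  2.08563603e-05]), 'eef_pos': array([0.25788276, 0.51323815, 0.20080281]), 'eef_rot': array([-3.13987151e+00, -3.66112895e-04,  2.67574924e+00]), 'ft_force': array([-0.25108851,  0.181724  ,  0.47544495]), 'moment': array([ 4.05117885e-02, -2.61572976e-02, -9.76264080e-05]), 'width': 1.0020527781825903}
```

View pics/scene0.png

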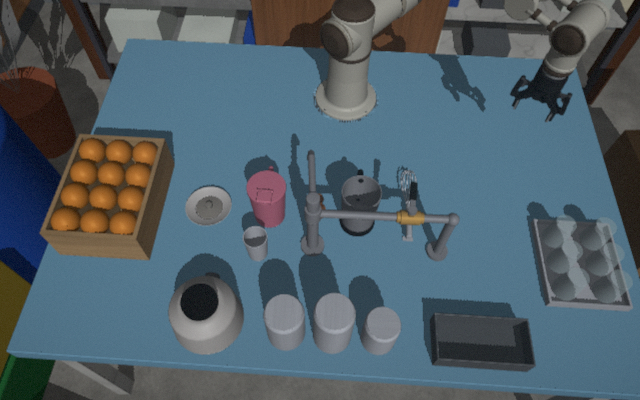

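View pics/side0.png

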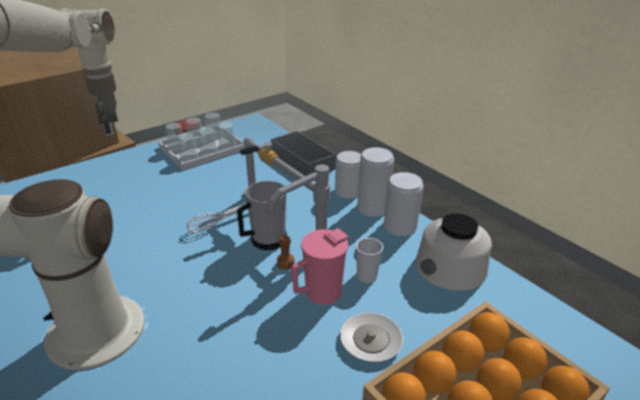

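The scene camera looks back at the robot: tower cap at about (313,203), spout tip (311,155), jar (360,190) to the left (+y) of the tower, yellow valve (411,217), lever grip (413,190). The side view shows the pitcher to the right of the spout, with the jar beyond it. Next I'll zoom in for pixel positions.

Run:
```python
import cv2,numpy as np
a=cv2.imread("pics/scene0.png")[135:265,270:470]; b=cv2.imread("pics/side0.png")[130:270,180:380]
a=cv2.resize(a,None,fx=4,fy=4,interpolation=cv2.INTER_CUBIC); b=cv2.resize(b,None,fx=4,fy=4,interpolation=cv2.INTER_CUBIC)
for i,o,n in((a,(270,135),"a"),(b,(180,130),"b")):
    i=cv2.convertScaleAbs(i,alpha=1.6,beta=10)
    for k in range(0,200,20): cv2.putText(i,str(o[0]+k),(k*4,10),0,.35,(0,255,255)); cv2.line(i,(k*4,0),(k*4,5),(0,255,255))
    for k in range(0,140,20): cv2.putText(i,str(o[1]+k),(0,k*4+4),0,.35,(0,255,255))
    cv2.imwrite(f"pics/{n}1.png",i)
```

```text
(no output)
```

View pics/a1.png

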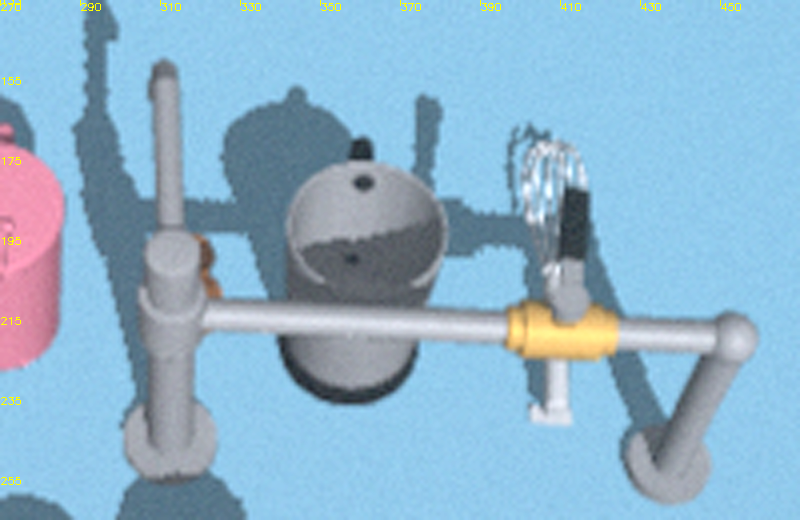

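View pics/b1.png

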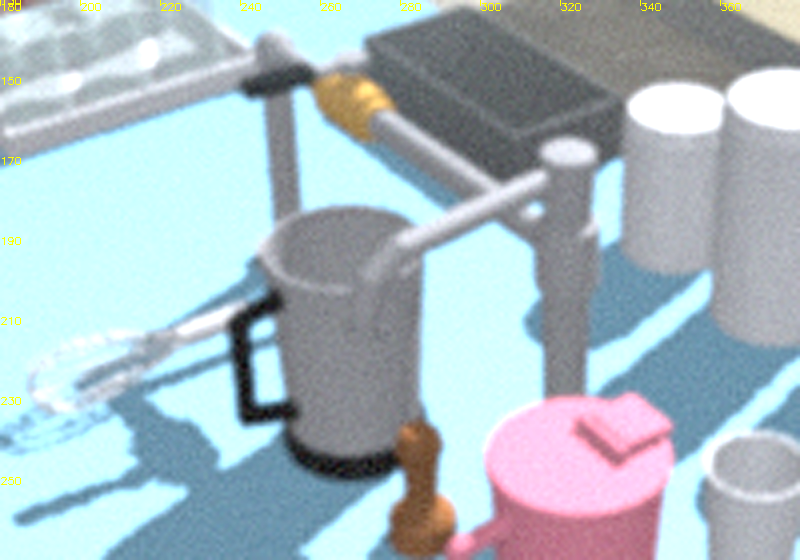

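Scene crop: cap top (313.7,198.3), riser elbow (453.8,219.3), jar rim centre (361.5,192), lever hub (412.8,210), grip end (414.2,182.5), spout bend (310.7,155). Side crop: cap top (322.5,167.8), rim centre (265.5,192.5). Turning these into positions:

Run:
```python
from h import *
np.set_printoptions(precision=4,suppress=True)
S,D=cam("scene"),cam("side")
cap=onz(S,313.7,198.3,.265);print("cap",cap,onz(D,322.5,167.8,.265))
ris=onz(S,453.8,219.3,.19);print("riser",ris)
y=(ris-cap)[:2];print("len",np.linalg.norm(y)); y/=np.linalg.norm(y); x=np.array([y[1],-y[0]]); print("station y",y,"yaw",np.arctan2(-y[0],y[1]))
jar=onz(S,361.5,192,.165);print("jar",jar,onz(D,265.5,192.5,.165),tri(S,(361.5,192),D,(265.5,192.5)))
for n,u,v,z in(("hub",412.8,210,.232),("gripfar",414.2,182.5,.232),("gripnear",412.5,199.5,.232),("spout_a",313,190,.25),("spout_b",311.2,158,.25),("bend",310.7,153,.24)):
    print(n,onz(S,u,v,z))
print("pivot pred",cap[:2]+.25*y)
for nm,j in (("sc",jar),("si",onz(D,265.5,192.5,.165))):
    d=j[:2]-cap[:2]; print(nm,"dist",np.linalg.norm(d),"target spout angle",np.arctan2(d@-y,-(d@x)))
d=onz(S,311.2,158,.25)[:2]-cap[:2];print("spout now",np.arctan2(d@-y,-(d@x)))
# finer rim by side
```

```text
cap [ 0.5947 -0.0744  0.265 ] [ 0.5898 -0.0869  0.265 ]
riser [0.586  0.2866 0.19  ]
len 0.36108179997894235
station y [-0.0242  0.9997] yaw 0.024213668678165365
jar [0.503  0.0507 0.165 ] [0.4948 0.0363 0.165 ] (array([0.5002, 0.0496, 0.1574]), np.float64(0.0048043578126440185))
hub [0.5911 0.1739 0.232 ]
gripfar [0.5077 0.1808 0.232 ]
gripnear [0.5601 0.1743 0.232 ]
spout_a [ 0.561  -0.0782  0.25  ]
spout_b [ 0.4616 -0.0894  0.25  ]
bend [ 0.4378 -0.0923  0.24  ]
pivot pred [0.5887 0.1756]
sc dist 0.15508003461899977 target spout angle -0.96224460131985
si dist 0.14908849373802802 target spout angle -0.8604304176358236
spout now 0.08849243617659011
```

Relative cap-to-jar distances agree in both views, giving a target spout angle of about −0.95. The absolute positions differ by about 12 mm, so I'll settle that with a wrist look. First I raise the tool, shut the gripper and cross to the right of the spout.

```bash
python3 -m handwheel '[[[0,0,50],[0,0,0]],[[0,0,100],[0,0,0]],[[0,0,150],[0,0,0.1]],[[0,0,180],[0,0,0.2]],[[10,-45,180],[0,0,0.3]],[[20,-90,180],[0,0,0.4]],[[30,-135,180],[0,0,0.46]],[[40,-180,180],[0,0,0.46]],[[50,-225,180],[0,0,0.46]],[[60,-270,180],[0,0,0.46]],[[70,-315,180],[0,0,0.46]],[[80,-360,180],[0,0,0.46]]]' 255 40
python3 -m handwheel '[[[10,-45,0],[0,0,0]],[[20,-90,0],[0,0,0]],[[30,-135,0],[0,0,0]],[[40,-180,0],[0,0,0]],[[50,-225,0],[0,0,0]],[[60,-270,0],[0,0,0]],[[70,-305,0],[0,0,0]],[[70,-305,0],[0,0,0]],[[70,-305,0],[0,0,0]],[[70,-305,0],[0,0,0]]]'
python3 - <<'E'
from h import *
C=cam("wrist"); s=env.observe(); print(s["t"],s["eef_pos"],s["eef_rot"],s["width"],s["ft_force"])
im=env.get_image("wrist"); cv2.imwrite("pics/w0.png",im[:,:,::-1])
print("cam",-C[1].T@C[2]); 
for p in((.5947,-.0744,.265),(.5898,-.0869,.265),(.503,.0507,.165)): print(proj(C,p))
print(env.get_calibration("wrist")["T_tool_cam"])
E
```

```text
t: 1.3
eef_pos: [0.338, 0.1521, 0.3814]
eef_rot: [-3.142, 0.0, 3.136]
ft_force: [0.5, -0.3, -0.1]
width: -0.0
t: 2.3
eef_pos: [0.4081, -0.1505, 0.3817]
eef_rot: [3.141, -0.0, 3.137]
ft_force: [-0.6, -0.6, -0.2]
width: -0.001
2.3 [ 0.40814146 -0.15046136  0.38169306] [ 3.14121450e+00 -5.11041772e-05  3.13668671e+00] -0.0005493932248394912 [-0.57429144 -0.56686641 -0.16188838]
cam [ 0.33945065 -0.15115673  0.55522938]
[383.12443907 335.45495531]
[373.10741641 332.14589149]
[456.50480387 233.78145055]
[[ 2.85157070e-04 -9.63953784e-01 -2.66069579e-01  6.86954494e-02]
 [ 9.99999948e-01  3.14852002e-04 -6.89508515e-05 -9.66543670e-04]
 [ 1.50237974e-04 -2.66069545e-01  9.63953824e-01 -1.73533315e-01]
 [ 0.00000000e+00  0.00000000e+00  0.00000000e+00  1.00000000e+00]]
```

View pics/w0.png

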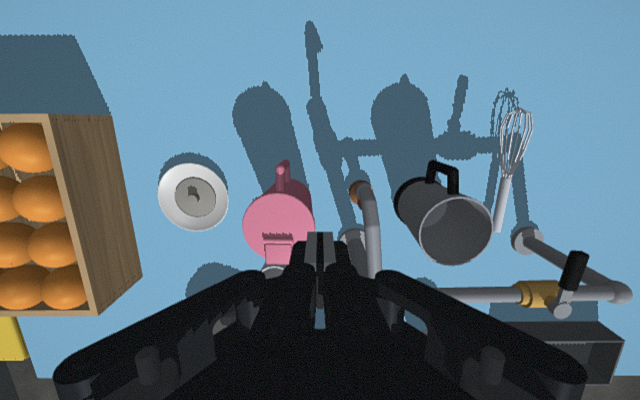

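The wrist picture shows the jar rim at about (455,229), the spout tube from (363,185) down to (375,272), the lever hub at (563,311) and the lever end at (574,255). The scene-camera prediction for the rim (456,234) fits, so I trust the scene camera.

Run:
```python
from h import *
np.set_printoptions(precision=4,suppress=True)
C=cam("wrist")
for n,u,v,z in(("jar",455,229,.165),("sp1",374.5,270,.25),("sp2",371,215,.25),("hub",563,311,.232),("end",575,253,.232)): print(n,onz(C,u,v,z))
im=cv2.imread("pics/w0.png"); print("tips",[proj(C,C[1].T@(C[1]@np.array([.4081,-.1505+d,.3817])) ) for d in(-.02,0,.02)])
```

```text
jar [0.4955 0.0477 0.165 ]
sp1 [ 0.5139 -0.0858  0.25  ]
sp2 [ 0.4441 -0.0931  0.25  ]
hub [0.586  0.1716 0.232 ]
end [0.5014 0.1676 0.232 ]
tips [array([290.2548, 228.518 ]), array([320.7881, 228.4026]), array([351.3298, 228.2873])]
```

Wrist fixes: jar mouth (0.4955,0.0477), spout line extrapolates to the axis at about (0.589,−0.078), hub (0.586,0.1716). Required spout turn is about −1.03 rad. I descend to the right of the tube.

```bash
python3 -m handwheel '[[[30,0,0],[0,0,0]],[[60,0,0],[0,0,0]],[[60,0,-40],[0,0,0]],[[60,0,-80],[0,0,0]],[[60,0,-120],[0,0,0]],[[60,0,-148],[0,0,0]],[[60,0,-148],[0,0,0]],[[60,0,-148],[0,0,0]]]'
python3 -m handwheel '[[[0,12,0],[0,0,0]],[[0,25,0],[0,0,0]],[[0,35,0],[0,0,0]],[[0,42,0],[0,0,0]],[[0,47,0],[0,0,0]],[[0,52,0],[0,0,0]],[[0,52,0],[0,0,0]]]'
python3 -c "
from plant import env;s=env.observe();print(s['joint_pos'],s['ft_force'])"
```

```text
t: 3.15
eef_pos: [0.4685, -0.1507, 0.2348]
eef_rot: [-3.141, 0.001, 3.137]
ft_force: [0.3, 0.1, 1.2]
width: -0.003
t: 3.85
eef_pos: [0.4683, -0.0988, 0.2337]
eef_rot: [3.142, -0.0, 3.136]
ft_force: [0.5, -0.2, 0.2]
width: -0.001
[-4.61182052e-01 -1.18806761e-01  1.81507330e+00  2.14710750e-05
  1.44536173e+00 -2.02680650e+00] [ 0.45392013 -0.22770873  0.18808463]
```

```bash
python3 -m handwheel '[[[0,5,0],[0,0,0]],[[0,10,0],[0,0,0]]]'; python3 -m handwheel '[[[0,5,0],[0,0,0]],[[0,10,0],[0,0,-0.05]],[[0,15,0],[0,0,-0.1]],[[1,20,0],[0,0,-0.15]]]'
python3 - <<'E'
from h import *
im=env.get_image("scene"); cv2.imwrite("pics/s1.png",cv2.resize(im[120:260,260:460,::-1],None,fx=4,fy=4,interpolation=cv2.INTER_CUBIC))
E
```

```text
t: 4.05
eef_pos: [0.4682, -0.0892, 0.2336]
eef_rot: [3.141, -0.0, 3.135]
ft_force: [0.3, -0.3, -0.7]
width: -0.0
t: 4.45
eef_pos: [0.4692, -0.0689, 0.2337]
eef_rot: [-3.142, -0.0, 2.984]
ft_force: [-0.6, 0.1, -0.4]
width: 0.002
```

View pics/s1.png

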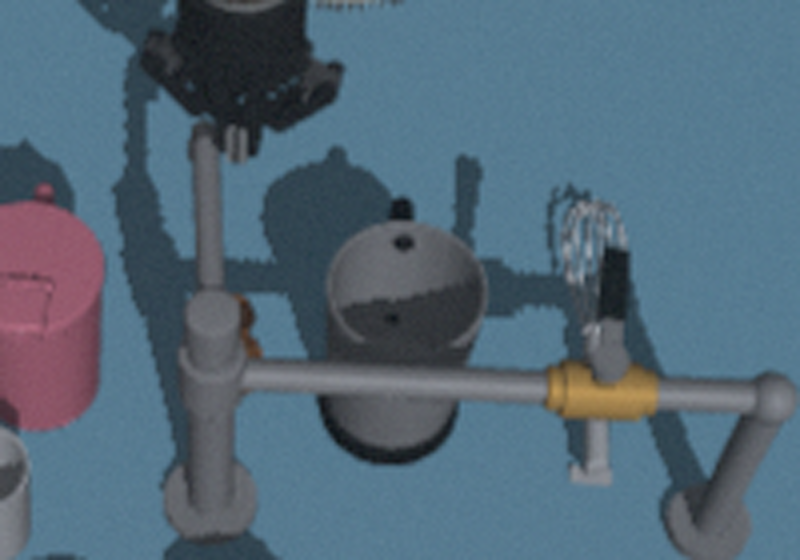

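The tube still runs from (311,152) to the cap and has not moved, yet the fingertips (about (319,157)) are now on its left side. There was no contact, so I'm checking the geometry.

Run:
```python
from h import *
np.set_printoptions(precision=4,suppress=True)
S,D=cam("scene"),cam("side"); p=env.observe()["eef_pos"]; print(p,"proj",proj(S,p),proj(D,p),proj(S,[p[0],p[1],.3]))
print("spout pts in scene frame",proj(S,[.469,-.09,.25]),proj(S,[.469,-.09,.259]),proj(S,[.424,-.095,.203]))
im=env.get_image("side"); a=cv2.resize(im[110:250,200:400,::-1],None,fx=4,fy=4,interpolation=cv2.INTER_CUBIC)
cv2.imwrite("pics/d1.png",cv2.convertScaleAbs(a,alpha=1.5))
```

```text
[ 0.4693 -0.0682  0.2337] proj [319.0019 164.5234] [278.0719 190.8062] [319.4899 149.0672]
spout pts in scene frame [310.7951 160.2658] [310.8102 158.2015] [310.015 157.15 ]
```

View pics/d1.png

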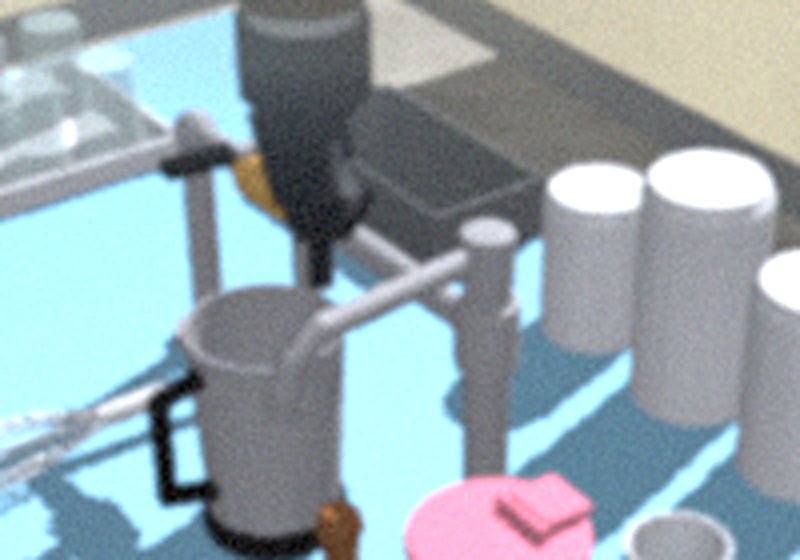

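Run:
```python
from h import *
np.set_printoptions(precision=4,suppress=True)
S,D=cam("scene"),cam("side")
print("tip tri",tri(S,(319.5,159.5),D,(279.5,181)))
print("cap tri",tri(S,(313.7,198.3),D,(322.5,167.8)),"rim",tri(S,(361.5,192),D,(265.5,192.5)))
print("start tcp",proj(S,[.2579,.5132,.2008]),proj(S,[.2579,.5132,.214]),proj(D,[.2579,.5132,.2008]),proj(D,[.2579,.5132,.214]))
print("base",proj(S,[0,0,0]),proj(D,[0,0,0]))
C=cam("wrist"); im=env.get_image("wrist"); cv2.imwrite("pics/w1.png",im[:,:,::-1]); print(env.observe()["t"],proj(C,env.observe()["eef_pos"]))
a=cv2.imread("pics/scene0.png")[70:130,490:590]; b=cv2.imread("pics/side0.png")[80:140,70:170]
cv2.imwrite("pics/st.png",cv2.resize(np.vstack([a,b]),None,fx=5,fy=5,interpolation=cv2.INTER_CUBIC))
```

```text
tip tri (array([ 0.4736, -0.068 ,  0.2603]), np.float64(0.002255482960580871))
cap tri (array([ 0.5942, -0.0767,  0.2602]), np.float64(0.0060947631026369315)) rim (array([0.5002, 0.0496, 0.1574]), np.float64(0.0048043578126440185))
start tcp [524.1876 123.5508] [525.9097 120.512 ] [114.6301 139.3022] [113.6269 135.3497]
base [344.8665  97.0282] [ 95.0576 328.9003]
4.6 [320.8515 228.4158]
```

View pics/w1.png

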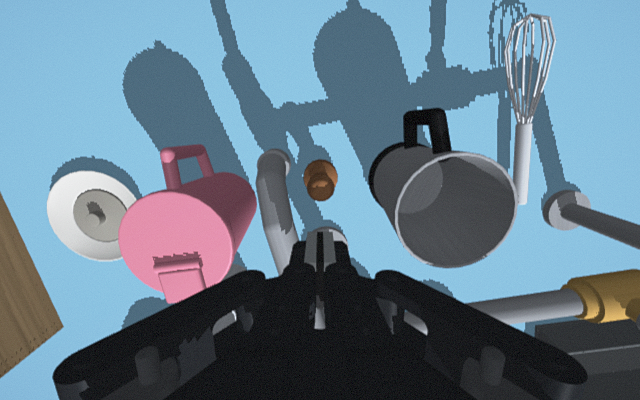

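The wrist view confirms the finger passed over the tube, which is now to its left in the picture at about (275,200). The two fixed cameras place the physical fingertip about 25–30 mm above the reported TCP. So I lift, go back to the right, and come down lower.

```bash
python3 -m handwheel '[[[0,0,15],[0,0,0]],[[0,0,25],[0,0,0]],[[0,-35,25],[0,0,0.07]],[[0,-70,25],[0,0,0.15]],[[0,-80,25],[0,0,0.15]],[[0,-80,5],[0,0,0.15]],[[0,-80,-15],[0,0,0.15]],[[0,-80,-28],[0,0,0.15]],[[0,-80,-28],[0,0,0.15]],[[0,-80,-28],[0,0,0.15]]]'
python3 -m handwheel '[[[0,15,0],[0,0,0]],[[0,25,0],[0,0,0]],[[0,32,0],[0,0,0]],[[0,38,0],[0,0,0]]]'
python3 -m handwheel '[[[0,5,0],[0,0,0]],[[0,10,0],[0,0,0]]]'
python3 -m handwheel '[[[0,5,0],[0,0,0]],[[0,10,0],[0,0,0]]]'
python3 -c "
from plant import env; print(env.grip_point_offset)"
```

```text
t: 5.6
eef_pos: [0.4695, -0.1491, 0.2062]
eef_rot: [-3.141, 0.0, 3.136]
ft_force: [0.4, 0.7, 1.1]
width: 0.001
t: 6.0
eef_pos: [0.4694, -0.1107, 0.2062]
eef_rot: [-3.14, 0.0, 3.137]
ft_force: [-0.9, -2.1, 1.1]
width: -0.003
t: 6.2
eef_pos: [0.4692, -0.1012, 0.2059]
eef_rot: [-3.141, -0.0, 3.136]
ft_force: [-2.0, -1.6, 0.9]
width: 0.002
t: 6.4
eef_pos: [0.4692, -0.0912, 0.2057]
eef_rot: [-3.141, -0.0, 3.135]
ft_force: [-1.6, -2.6, 1.0]
width: 0.003
0.0187
```

Contact at about 2–3 N, at the expected place. I sweep along the arc to about φ = 0.8.

```bash
python3 -m handwheel '[[[-1,12,0],[0,0,-0.12]],[[-1,24,0],[0,0,-0.25]],[[2,39,0],[0,0,-0.38]],[[5,54,0],[0,0,-0.5]],[[10,65,0],[0,0,-0.6]],[[16,76,0],[0,0,-0.7]],[[19,81,0],[0,0,-0.75]],[[23,86,0],[0,0,-0.8]],[[23,86,0],[0,0,-0.8]]]'
python3 - <<'E'
from h import *
im=env.get_image("scene"); cv2.imwrite("pics/s2.png",cv2.resize(im[120:260,260:460,::-1],None,fx=4,fy=4,interpolation=cv2.INTER_CUBIC))
im=env.get_image("wrist"); cv2.imwrite("pics/w2.png",im[:,:,::-1])
E
```

```text
t: 7.3
eef_pos: [0.4923, -0.0042, 0.2055]
eef_rot: [3.141, -0.001, 2.337]
ft_force: [0.8, -0.3, 0.4]
width: -0.001
```

View pics/s2.png

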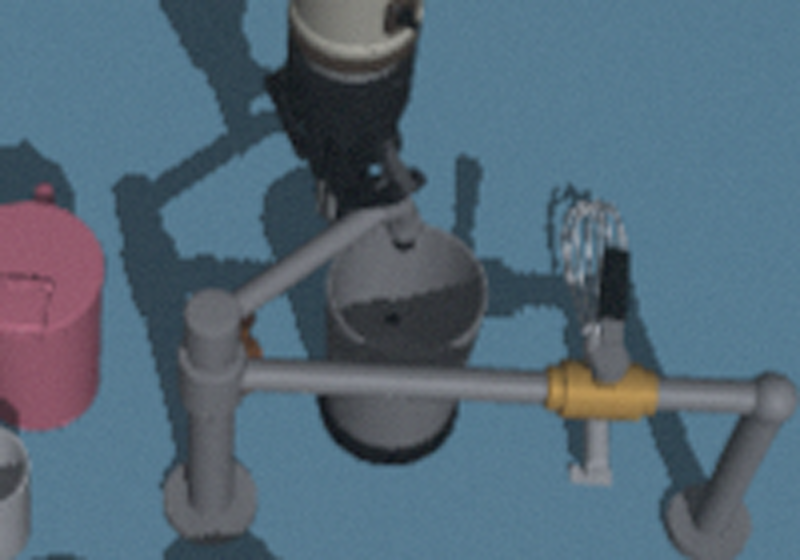

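The spout has swung over the jar's near rim: tube centreline from about (321.3,195.8) to (353,174.5), outlet at about (360.8,179.5). The jar and tamper look unmoved.

Run:
```python
from h import *
S=cam("scene"); a,b=onz(S,321.25,195.75,.25),onz(S,353,174.5,.25); d=b-a; print("phi line",np.arctan2(d[1],-d[0]))
A=np.array([.5947,-.0744]); J=np.array([.503,.0507])
for p in(b[:2],onz(S,360.75,179.5,.203)[:2],J): e=p-A; print(p,np.hypot(*e),np.arctan2(e[1],-e[0]))
print(env.observe()["ft_force"])
for ph in(.85,.9,.94): print(ph,"exp outlet px",proj(S,[A[0]-.165*np.cos(ph),A[1]+.165*np.sin(ph),.203]))
```

```text
phi line 0.8358103839943731
[0.50639185 0.0211108 ] 0.130079368775042 0.8245615701255705
[0.48822706 0.04498339] 0.15996524458154995 0.8424982646303172
[0.503  0.0507] 0.15510931629015712 0.9382554496435905
[ 0.25596789 -1.19284059  1.08321172]
0.85 exp outlet px [362.48048654 178.85029979]
0.9 exp outlet px [364.43815882 180.93097505]
0.94 exp outlet px [365.92365732 182.65619627]
```

Spout is at φ ≈ 0.835 and the jar is at 0.935, so I push 0.10 rad more, then back off and lift. Then look.

```bash
python3 -m handwheel '[[[3,4,0],[0,0,-0.04]],[[5,7,0],[0,0,-0.07]],[[8,9,0],[0,0,-0.1]],[[8,9,0],[0,0,-0.1]],[[8,9,0],[0,0,-0.1]]]'
python3 -m handwheel '[[[-10,-7,0],[0,0,0]],[[-30,-21,0],[0,0,0]],[[-30,-21,40],[0,0,0]],[[-30,-21,80],[0,0,0]],[[-30,-21,120],[0,0,0]],[[-60,-21,150],[0,0,0]],[[-100,-21,150],[0,0,0]],[[-100,-21,150],[0,0,0]]]'
python3 - <<'E'
from h import *
im=env.get_image("scene"); cv2.imwrite("pics/s3f.png",im[:,:,::-1])
C=cam("wrist"); np.savez("pics/w3",K=C[0],R=C[1],t=C[2]); w=env.get_image("wrist"); cv2.imwrite("pics/w3.png",w[:,:,::-1])
a=cv2.resize(im[140:220,300:440,::-1],None,fx=4,fy=4,interpolation=cv2.INTER_CUBIC)
b=cv2.resize(w[:,:,::-1],(448,280)); m=np.zeros((600,560,3),np.uint8); m[:320]=a; m[320:,:448]=b; cv2.imwrite("pics/s3.png",m)
E
```

```text
t: 7.9
eef_pos: [0.5002, 0.0036, 0.2056]
eef_rot: [3.141, -0.0, 2.237]
ft_force: [-0.6, -0.1, -0.6]
width: 0.004
t: 8.7
eef_pos: [0.3977, -0.0174, 0.3573]
eef_rot: [3.14, 0.003, 2.235]
ft_force: [0.7, 0.5, -0.3]
width: -0.002
```

View pics/s3.png

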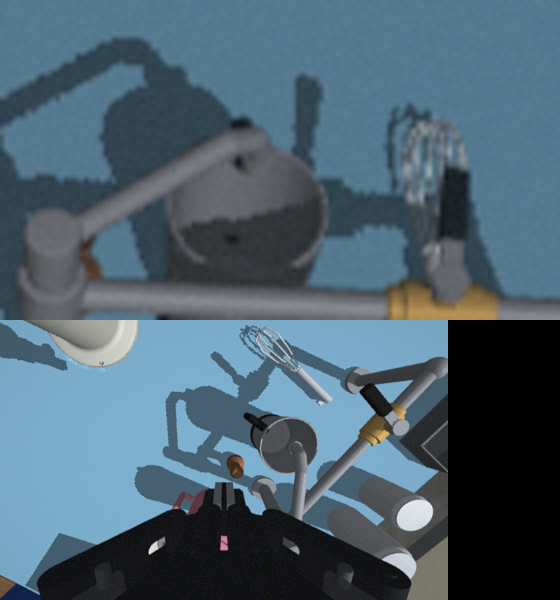

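Spout now lies over the jar mouth: scene tube from about (321.3,197) to (353.8,177.5). I take a closer wrist crop for a finer check.

Run:
```python
import cv2
i=cv2.imread("pics/w3.png")[120:280,330:530]; cv2.imwrite("pics/w3c.png",cv2.convertScaleAbs(cv2.resize(i,None,fx=3.5,fy=3.5,interpolation=cv2.INTER_CUBIC),alpha=1.5))
```

```text
(no output)
```

View pics/w3c.png

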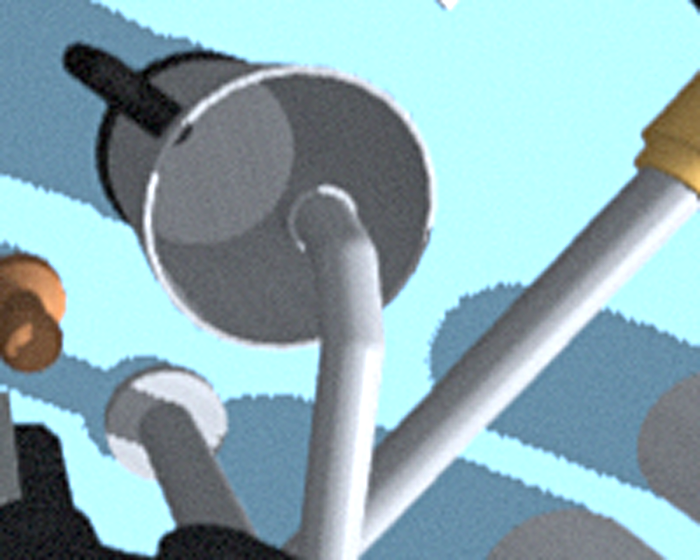

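The wrist crop shows the outlet ring centred at (422,183.4) and the rim centre at (412.9,179.1) in full-image pixels.

Run:
```python
from h import *
f=np.load("pics/w3.npz"); C=(f["K"],f["R"],f["t"])
o,j=onz(C,422,183.4,.203),onz(C,412.9,179.1,.165); a,b=onz(C,425.7,268.6,.25),onz(C,430,218.6,.25)
print("outlet",o,"jar",j,"diff",o-j)
d=b-a; ph=np.arctan2(d[1],-d[0]); print("phi line",ph); print("axis by outlet",o[:2]-.165*np.array([-np.cos(ph),np.sin(ph)]))
A=np.array([.589,-.078])
for n,p in(("out",o),("jar",j)): e=p[:2]-A; print(n,np.hypot(*e),np.arctan2(e[1],-e[0]))
S=cam("scene"); d=onz(S,353.75,177.5,.25)-onz(S,321.25,197,.25); print("scene phi",np.arctan2(d[1],-d[0]))
```

```text
outlet [0.49651916 0.05171489 0.203     ] jar [0.49947962 0.05052217 0.165     ] diff [-0.00296046  0.00119272  0.038     ]
phi line 0.8825045518751692
axis by outlet [ 0.60133026 -0.07571993]
out 0.15930681049467108 0.9514287382363684
jar 0.15662645732951133 0.962398673894885
scene phi 0.8882893995166807
```

Spout is within about 3 mm of the mouth centre by the direct wrist view. Now the lever: I go round to its tower side at (0.521,0.130), jaws along x, and descend to TCP z 0.182 (real tip about 0.21).

```bash
python3 -m handwheel '[[[25,30,0],[0,0,-0.14]],[[50,60,0],[0,0,-0.28]],[[75,90,0],[0,0,-0.42]],[[100,120,0],[0,0,-0.56]],[[123,147,0],[0,0,-0.66]],[[123,147,0],[0,0,-0.66]],[[123,147,-40],[0,0,-0.66]],[[123,147,-80],[0,0,-0.66]],[[123,147,-120],[0,0,-0.66]],[[123,147,-150],[0,0,-0.66]],[[123,147,-150],[0,0,-0.66]]]'
python3 -m handwheel '[[[0,0,-15],[0,0,0]],[[0,0,-25],[0,0,0]],[[0,0,-25],[0,0,0]]]'
python3 -m handwheel '[[[0,8,0],[0,0,0]],[[0,14,0],[0,0,0]],[[0,18,0],[0,0,0]]]'
python3 -m handwheel '[[[0,5,0],[0,0,0]],[[0,10,0],[0,0,0]]]'
python3 -m handwheel '[[[0,5,0],[0,0,0]],[[0,10,0],[0,0,0]]]'
```

```text
t: 9.9
eef_pos: [0.5197, 0.1291, 0.1998]
eef_rot: [-3.13, 0.0, 1.576]
ft_force: [-0.0, 0.0, 0.1]
width: 0.003
t: 10.2
eef_pos: [0.523, 0.1296, 0.1801]
eef_rot: [-3.141, 0.0, 1.576]
ft_force: [0.1, 0.2, -0.8]
width: -0.006
t: 10.5
eef_pos: [0.5238, 0.1486, 0.1816]
eef_rot: [3.14, -0.0, 1.576]
ft_force: [-0.6, -0.2, -0.9]
width: -0.0
t: 10.7
eef_pos: [0.5234, 0.158, 0.181]
eef_rot: [3.141, 0.001, 1.576]
ft_force: [0.5, -6.2, 0.6]
width: 0.002
t: 10.9
eef_pos: [0.5235, 0.1671, 0.181]
eef_rot: [3.141, 0.002, 1.576]
ft_force: [0.0, -4.7, 1.3]
width: 0.0
```

Contact at about 5 N. I sweep the lever round to about 1.45 rad in world terms.

```bash
python3 -m handwheel '[[[-4,9,0],[0,0,0]],[[-4,18,0],[0,0,0]],[[-2,26,0],[0,0,0]],[[1,34,0],[0,0,0]],[[6,41,0],[0,0,0]],[[11,48,0],[0,0,0]],[[15,53,0],[0,0,0]],[[20,58,0],[0,0,0]],[[26,62,0],[0,0,0]],[[32,65,0],[0,0,0]],[[35,67,0],[0,0,0]],[[35,67,0],[0,0,0]]]'
python3 -m handwheel '[[[-20,0,0],[0,0,0]],[[-50,0,0],[0,0,0]],[[-90,0,30],[0,0,0]],[[-130,0,60],[0,0,0]],[[-160,0,100],[0,0,0]],[[-160,0,100],[0,0,0]]]'
python3 - <<'E'
from h import *
S=cam("scene"); im=env.get_image("scene"); cv2.imwrite("pics/s4f.png",im[:,:,::-1])
old=cv2.imread("pics/s3f.png")[:,:,::-1]; H=proj(S,[.591,.174,.232]); print("hub",H)
for i in(old,im):
    m=(i.max(2)<50).astype(np.uint8); m[:165]=0;m[235:]=0;m[:,:398]=0;m[:,455:]=0
    n,l,st,ce=cv2.connectedComponentsWithStats(m)
    for k in range(1,n):
        if st[k,4]>15:
            v,u=np.nonzero(l==k); vx=cv2.fitLine(np.c_[u,v].astype(np.float32),2,0,.01,.01).ravel(); c=onz(S,*ce[k],.23)
            p=onz(S,ce[k][0]+5*vx[0],ce[k][1]+5*vx[1],.23)-c; print(st[k],ce[k],"centre",c,"phi",np.arctan2(p[1],-p[0]))
E
```

```text
t: 12.1
eef_pos: [0.5586, 0.2353, 0.1805]
eef_rot: [3.141, -0.001, 1.576]
ft_force: [-1.0, -0.5, -0.7]
width: 0.001
t: 12.7
eef_pos: [0.3992, 0.2367, 0.288]
eef_rot: [3.128, -0.005, 1.578]
ft_force: [0.9, 0.9, -0.1]
width: -0.0
hub [412.8584933  209.98363959]
[410 182   7  18 105] [413.04761905 190.56190476] centre [0.53154624 0.17724072 0.23      ] phi 0.09227775238926145
[425 207  21   7 126] [434.28571429 209.64285714] centre [0.58499953 0.22808739 0.23      ] phi 1.464892144376144
```

Grip measured at φ ≈ 1.463, i.e. joint about 1.487. It needs 0.084 more, which is about 5.5 mm at the finger. I go back and finish the push.

```bash
python3 -m handwheel '[[[30,0,-40],[0,0,0]],[[70,0,-70],[0,0,0]],[[110,0,-100],[0,0,0]],[[140,1,-100],[0,0,0]],[[152,1,-100],[0,0,0]],[[157,2,-100],[0,0,0]],[[160,2,-100],[0,0,0]],[[163,2,-100],[0,0,0]],[[165,2,-100],[0,0,0]],[[165,2,-100],[0,0,0]],[[165,2,-100],[0,0,0]]]'
python3 -m handwheel '[[[-20,0,0],[0,0,0]],[[-50,0,0],[0,0,0]],[[-90,0,40],[0,0,0]],[[-120,0,80],[0,0,0]],[[-160,0,120],[0,0,0]],[[-160,0,120],[0,0,0]],[[-160,0,120],[0,0,0]]]'
python3 - <<'E'
from h import *
S=cam("scene"); im=env.get_image("scene"); cv2.imwrite("pics/s5f.png",im[:,:,::-1])
i=im; m=(i.max(2)<50).astype(np.uint8); m[:165]=0;m[235:]=0;m[:,:398]=0;m[:,455:]=0
n,l,st,ce=cv2.connectedComponentsWithStats(m)
for k in range(1,n):
    if st[k,4]>15:
        v,u=np.nonzero(l==k); vx=cv2.fitLine(np.c_[u,v].astype(np.float32),2,0,.01,.01).ravel(); c=onz(S,*ce[k],.23)
        p=onz(S,ce[k][0]+5*vx[0],ce[k][1]+5*vx[1],.23)-c; print(st[k],ce[k],"centre",c,"phi",np.arctan2(p[1],-p[0]),"by hub",np.arctan2(c[1]-.174,.591-c[0]))
w=env.get_image("wrist"); a=cv2.resize(im[130:270,260:460,::-1],None,fx=4,fy=4,interpolation=cv2.INTER_CUBIC); cv2.imwrite("pics/s5.png",a)
E
```

```text
t: 13.85
eef_pos: [0.5624, 0.237, 0.1804]
eef_rot: [-3.14, -0.0, 1.576]
ft_force: [-4.2, 1.2, -1.8]
width: 0.002
t: 14.55
eef_pos: [0.4044, 0.2371, 0.3038]
eef_rot: [3.134, -0.002, 1.576]
ft_force: [0.6, -1.1, -0.3]
width: 0.002
[425 208  21   7 139] [434.83453237 210.94244604] centre [0.58870817 0.22922013 0.23      ] phi 1.5256934620186695 by hub 1.5293165924086671
```

View pics/s5.png

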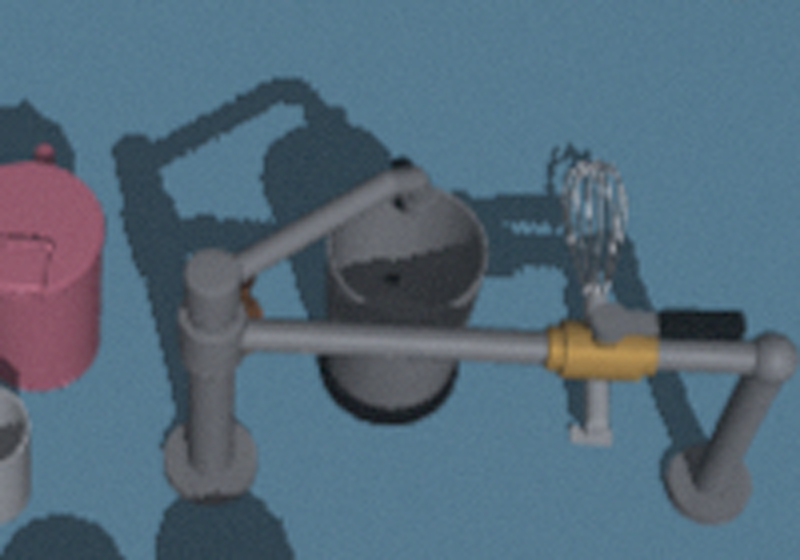

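The final picture shows the lever parallel to the pipe (grip 662→745 at 2.7°, pipe 2.6°). It measures 1.527 against 1.547, so a 1.5 mm nudge remains. The spout-angle estimates disagree (0.885 by tube line, 0.951 by outlet), so I settle that with an image difference first.

Run:
```python
from h import *
S=cam("scene"); a=cv2.imread("pics/scene0.png"); b=cv2.imread("pics/s5f.png")
a=a.astype(int);b=b.astype(int)
d=np.abs(a-b).max(2)>14; gray=(b.max(2)-b.min(2))<22
m=(d&gray).astype(np.uint8); r=np.zeros_like(m); r[165:203,318:375]=1; m&=r
n,l,st,ce=cv2.connectedComponentsWithStats(m); k=1+np.argmax(st[1:,4]); print(st[k])
v,u=np.nonzero(l==k); A=np.array([.5947,-.0744])
for u0 in range(322,372,4):
    s=(u>=u0)&(u<u0+4)
    if s.any(): print(u0,v[s].min(),v[s].max(),s.sum(),end=' | ')
s=(u>=324)&(u<346); vx,vy,x0,y0=cv2.fitLine(np.c_[u,v][s].astype(np.float32),2,0,.01,.01).ravel()
p,q=onz(S,x0-10*vx,y0-10*vy,.25),onz(S,x0+10*vx,y0+10*vy,.25); e=q-p; ph=np.arctan2(e[1],-e[0]); print("\nphi",ph)
e=(q[:2]-A); print("via axis",np.arctan2(e[1],-e[0]))
for f in(.84,.88,.92,.96):
    D=np.array([-np.cos(f),np.sin(f)]); print(f,[proj(S,[*(A+rr*D),z]).round(1).tolist() for rr,z in((.06,.25),(.12,.25),(.165,.203))])
print("above jar",proj(S,[.503,.0507,.203]),proj(S,[.503,.0507,.165]))
```

```text
[319 171  49  30 311]
322 190 199 30 | 326 188 196 29 | 330 185 193 32 | 334 183 192 33 | 338 181 190 32 | 342 179 187 29 | 346 176 184 27 | 350 174 181 23 | 354 172 178 21 | 358 171 175 17 | 362 172 175 15 | 366 174 176 4 | 
phi 0.8671432705651625
via axis 0.855723890266135
0.84 [[332.4, 189.0], [350.5, 177.0], [362.1, 178.4]]
0.88 [[333.0, 189.7], [351.7, 178.2], [363.7, 180.1]]
0.92 [[333.5, 190.4], [352.8, 179.5], [365.2, 181.8]]
0.96 [[334.0, 191.0], [353.9, 180.8], [366.6, 183.5]]
above jar [362.8260834  184.23244563] [361.50504694 191.98847859]
```

```bash
python3 -m handwheel '[[[30,0,-40],[0,0,0]],[[70,0,-80],[0,0,0]],[[110,0,-120],[0,0,0]],[[140,0,-120],[0,0,0]],[[155,0,-120],[0,0,0]],[[159,0,-120],[0,0,0]],[[161,0,-120],[0,0,0]],[[162,0,-120],[0,0,0]],[[162,0,-120],[0,0,0]]]'
python3 -m handwheel '[[[-20,0,0],[0,0,0]],[[-50,0,0],[0,0,0]],[[-90,0,40],[0,0,0]],[[-120,0,80],[0,0,0]],[[-160,0,120],[0,0,0]],[[-160,-40,150],[0,0,0]],[[-160,-80,180],[0,0,0]],[[-160,-80,180],[0,0,0]],[[-160,-80,180],[0,0,0]]]'
python3 - <<'E'
from h import *
S=cam("scene"); im=env.get_image("scene"); cv2.imwrite("pics/s6f.png",im[:,:,::-1])
i=im; m=(i.max(2)<50).astype(np.uint8); m[:165]=0;m[235:]=0;m[:,:398]=0;m[:,455:]=0
n,l,st,ce=cv2.connectedComponentsWithStats(m)
for k in range(1,n):
    if st[k,4]>60:
        v,u=np.nonzero(l==k); vx=cv2.fitLine(np.c_[u,v].astype(np.float32),2,0,.01,.01).ravel(); c=onz(S,*ce[k],.23)
        p=onz(S,ce[k][0]+5*vx[0],ce[k][1]+5*vx[1],.23)-c; print(ce[k],"phi",np.arctan2(p[1],-p[0]),"by hub",np.arctan2(c[1]-.174,.591-c[0]))
E
```

```text
t: 15.55
eef_pos: [0.564, 0.2368, 0.1802]
eef_rot: [-3.14, 0.0, 1.576]
ft_force: [-3.3, 0.0, -1.6]
width: 0.003
t: 16.45
eef_pos: [0.4061, 0.1563, 0.3627]
eef_rot: [3.136, -0.001, 1.574]
ft_force: [-0.3, -0.5, -1.8]
width: 0.002
[434.66666667 211.28787879] phi 1.5536934624374554 by hub 1.547913786042629
```

Lever now reads 1.55 against 1.547. The scene image puts the spout at about 0.87–0.88 against 0.938 for the jar. The wrist outlet reading may have caught the upper edge of the outlet collar. All estimates say it's slightly short, so I nudge it about 0.045 rad more along the same finger path.

```bash
python3 -m handwheel '[[[15,-40,0],[0,0,0.14]],[[30,-80,0],[0,0,0.28]],[[45,-120,0],[0,0,0.42]],[[63,-160,0],[0,0,0.56]],[[63,-173,0],[0,0,0.66]],[[63,-173,0],[0,0,0.66]],[[63,-173,-40],[0,0,0.66]],[[63,-173,-80],[0,0,0.66]],[[63,-173,-120],[0,0,0.66]],[[63,-173,-157],[0,0,0.66]],[[63,-173,-157],[0,0,0.66]],[[63,-173,-157],[0,0,0.66]]]'
python3 -m handwheel '[[[12,8,0],[0,0,0]],[[22,15,0],[0,0,0]],[[28,20,0],[0,0,0]],[[31,22,0],[0,0,0]],[[34,24,0],[0,0,-0.04]],[[34,24,0],[0,0,-0.04]],[[34,24,0],[0,0,-0.04]]]'
```

```text
t: 17.7
eef_pos: [0.468, -0.0149, 0.2037]
eef_rot: [-3.141, -0.001, 2.236]
ft_force: [0.7, -0.5, 0.8]
width: -0.003
t: 18.4
eef_pos: [0.5024, 0.0077, 0.2039]
eef_rot: [3.141, 0.0, 2.197]
ft_force: [-0.5, -0.2, -0.1]
width: 0.003
```

```bash
python3 -m handwheel '[[[-10,-7,0],[0,0,0]],[[-32,-22,0],[0,0,0]],[[-32,-22,40],[0,0,0]],[[-32,-22,80],[0,0,0]],[[-32,-22,120],[0,0,0]],[[-70,-22,150],[0,0,0]],[[-110,-22,160],[0,0,0]],[[-150,-22,160],[0,0,0]],[[-150,-22,160],[0,0,0]],[[-150,-22,160],[0,0,0]]]'
cat > m.py <<'E'
from h import *
S=cam("scene"); a=cv2.imread("pics/scene0.png").astype(int); im=env.get_image("scene"); cv2.imwrite("pics/s7f.png",im[:,:,::-1])
A=np.array([.5947,-.0744])
for nm,b in(("s5",cv2.imread("pics/s5f.png").astype(int)),("now",im[:,:,::-1].astype(int))):
    m=((np.abs(a-b).max(2)>14)&((b.max(2)-b.min(2))<22)).astype(np.uint8); r=np.zeros_like(m); r[165:203,318:375]=1; m&=r
    n,l,st,ce=cv2.connectedComponentsWithStats(m); k=1+np.argmax(st[1:,4]); v,u=np.nonzero(l==k)
    s=(u>=324)&(u<346); vx,vy,x0,y0=cv2.fitLine(np.c_[u,v][s].astype(np.float32),2,0,.01,.01).ravel()
    p,q=onz(S,x0-10*vx,y0-10*vy,.25),onz(S,x0+10*vx,y0+10*vy,.25); e=q-p; f=q[:2]-A; print(nm,"phi line",np.arctan2(e[1],-e[0]),"via axis",np.arctan2(f[1],-f[0]))
# anything else changed since the start?
b=im[:,:,::-1].astype(int); g=lambda x:cv2.GaussianBlur(x.astype(np.float32),(5,5),0)
d=(np.abs(g(a)-g(b)).max(2)>25).astype(np.uint8); d[:130]=0
n,l,st,ce=cv2.connectedComponentsWithStats(d); print([st[k].tolist() for k in range(1,n) if st[k,4]>12])
# jar rim: same pixels before and after (phase correlation on jar foot, pitcher, tumbler, saucer, tamper-free patches)
for nm,(x,y,w,h) in dict(jarfoot=(338,215,40,22),pitcher=(245,165,44,62),tumbler=(242,225,28,36),saucer=(184,184,50,42),whisk=(396,222,22,24)).items():
    ga,gb=[cv2.cvtColor(i[y:y+h,x:x+w].astype(np.uint8),cv2.COLOR_BGR2GRAY).astype(np.float32) for i in(a,b)]
    print(nm,np.round(cv2.phaseCorrelate(ga,gb)[0],2))
E
python3 m.py
```

```text
t: 19.4
eef_pos: [0.3517, -0.0146, 0.3639]
eef_rot: [3.14, 0.002, 2.195]
ft_force: [0.1, -0.5, 0.7]
width: -0.002
s5 phi line 0.8671432705651625 via axis 0.855723890266135
now phi line 0.9084439477736087 via axis 0.8932151224769718
[[291, 134, 9, 30, 194], [299, 150, 43, 42, 524], [373, 159, 8, 19, 124], [378, 178, 25, 9, 159], [409, 181, 9, 19, 132], [320, 182, 28, 18, 166], [417, 207, 30, 9, 225]]
jarfoot [ 0.02 -0.06]
pitcher [0.5  0.01]
tumbler [0.12 0.06]
saucer [-0.07  0.51]
whisk [-0.07 -0.06]
```

Everything else is unmoved: the only image differences are the spout, the lever and their shadows. The arm is clear, so I hand in.

```bash
python3 -c "
from plant import env; print(env.job_done()); print(env.observe()['t'])"
```

```text
the job is handed in; nothing more can be done
None
the job is handed in; nothing more can be done
```

The spout is now over the jar's mouth and the valve lever lies in line with the pipe. I handed the job in at about 19.5 s with the arm clear of everything.

- **Spout:** I pushed it round in steps. After the last nudge the scene camera puts it at 0.89–0.91 rad, against 0.94 for the jar. That leaves the outlet about 5–7 mm short along its arc, plus about 10 mm too far out, because the jar stands closer to the tower than the outlet does.
- **Disagreement on the spout:** Before that nudge, the direct wrist view put the outlet only 3 mm from the mouth's centre. It would now read slightly past the jar, so the final angle is a compromise between the two.
- **Order:** The lever was opened with the spout already over the jar by every measurement, but I gave the spout its last 0.04 rad nudge after the valve was open.
- **Lever:** The last measurement was 1.55 rad, against 1.547 for exactly in line with the pipe.
- **Other objects:** Comparing the first and last scene pictures shows changes only at the spout, the lever and their shadows. The pitcher and saucer image-shift readings came out at 0.5 px, which I took as noise because no difference showed there. Forces during pushes stayed around 6 N or less.
- **First attempt missed:** The first push passed over the tube without touching it, because the real fingertips sit about 25–30 mm above the reported TCP. I lowered the tool after that.

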